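# Fill the biscuit assortment tray

### The arm

A 6-joint arm with a two-finger parallel gripper is mounted at the origin on the work surface. World frame = base frame: x ahead of the robot, y to its left, z up, the work surface at z = 0. Lengths are in m, angles in rad, forces in N, time in s.
With the tool pointing down it reaches from about 0.325 to 0.85 m from the base axis. Payload 15.5 kg.
Tool frame: the origin (TCP) lies midway between the tips of the shut fingers; the grasp point (between the pads) lies 19 mm behind it (arm.grip_point_offset is the distance from the TCP to the grasp point, in m); z points along the fingers, x is the direction in which the jaws open and shut, and the axes are right-handed (so a half turn about z gives the same grasp; the last joint's range is limited). The gripper opens to 91 mm and grips with 3 to 60 N. Pads are 32 mm wide; open, the fingers measure 118 mm over their backs; the gripper's body (76 mm by 178 mm) begins 60 mm behind the grasp point.
Start: joints at [1.014, 0.494, 1.345, -0, 1.302, -0.096], TCP at [0.278, 0.56, 0.214] pointing down, gripper open.
Joint ranges: [-2.91, 2.91], [-0.82, 2.16], [0.22, 2.67], [-1.22, 4.37], [0.12, 2.79], [-3.08, 3.08]. Speed limits (rad/s): [1.89, 1.89, 2.57, 3.01, 3.01, 3.01].

### API

Orientations are given as a 3x3 rotation matrix whose columns are the frame's x, y, z axes.
In Python, from station import arm gives the robot as it stands. The module is installed in compiled form; this text tells all that it offers.
- The arm moves only by the tool apply_moves, never from a script. Its argument "moves" is a list of rows, each an object with "linear": the shift along the world's x, y, z in mm, a list of three; "delta_rot": the turn, a rotation vector about the world's x, y, z in degrees, a list of three; "jaw": the closure, from 0 (fully open) to 1 (shut). In form: [{"linear": [tx, ty, tz], "delta_rot": [rx, ry, rz], "jaw": jaw}, ...]. A call has 1 to 10 rows; each row is the pose to reach, as a shift and turn from the pose commanded when the call began; what a row does not reach only later rows make up. A row lasts 1/8 s, in which the tool goes at most 62.5 mm and 10.7 degrees, less where a joint would pass 70% of its speed; a pose out of reach is approached as far as the arm can. A call with a gripper value outside its range is refused whole. The fingers move at their own pace and stop on an object; "newtons" is the grip in N (left out, the last holds). Time passes only in rows, so rows that repeat a pose let the fingers close. It gives the time, the measured TCP pose, the force and the opening at its end, in the units of the state.
- arm.state(): the state, without advancing time (a new reading comes with each control period).
- arm.capture(name): name is "scene" or "top"; returns a dict with "img" (480x640x3 uint8, red, green, blue), "depth" (480x640 float32, m along the optical axis (not along the pixel's ray), 0 where there is no reading), "fx", "fy", "cx", "cy" (pixels), "k1" (the pictures are not rectified: a ray, as slopes to the right and down, at radius r is drawn at 1 + k1 r^2 times it, then the intrinsics apply), "extrinsics" (4x4, takes a point from world to camera coordinates). Camera axes: x right, y down, z forward; pixel columns grow to the right and rows downward; lengths in m; the calibration is good to about 2 mm. A picture is of the moment at which its call begins.
- arm.finish_job(): hands the job in, once; it reports no verdict.
The state is a dict: "clock": time; "qpos": joint angles; "qd": joint speeds; "effort": joint torques, N m; "tcp_pos": TCP position; "ee_rot": TCP orientation; "wrist_force": force on the tool from outside, world axes, zero at the start; "moment": the same for the moment, N m; "grip_width": opening from 0.0 (shut) to 1.0 (fully open).
Only numpy, scipy, OpenCV 4.12 (cv2) and the standard library are available. Lean on these libraries where they do the work, as an engineer would, in place of code of your own. Each camera call takes 0.05 s, during which the arm holds its last target.

### The job

Put the four whole biscuits (large round, small round, square and finger) from the baking sheet into the wooden assortment tray, each lying flat, dotted side up, at the bottom of the recess made for its own shape and size. Set them in gently rather than dropping them, leave the two broken biscuits where they lie, and let go of everything at the end.

Things in the scene. Friction and masses are not known exactly. Their poses are not given: they have to be found in the camera images.
- biscuit_large: Whole large round golden biscuit, 64 mm diameter, 18 mm thick, on the baking sheet at the start. Origin: centre of its underside, z up through its dotted top. About 40 g. All biscuits have one colour and start in two rows of three, 100 to 140 mm apart, shuffled, on a flat sheet of 280 x 370 mm, 3 mm thick, beside the tray.
- biscuit_small: Whole small round biscuit, 44 mm diameter, 18 mm thick, on the baking sheet at the start. Origin: centre of its underside, z up through its dotted top. About 20 g. (Beyond sheet and tray, past x = 0.75 m, stand a tumbler, a jam jar and a spoon, not needed.)
- biscuit_square: Whole square biscuit, 50 x 50 mm, 18 mm thick, on the baking sheet at the start. Origin: centre of its underside, z up through its dotted top; x and y along its sides. About 32 g.
- biscuit_finger: Whole oblong finger biscuit, 72 x 30 mm, 18 mm thick, on the baking sheet at the start. Origin: centre of its underside, z up through its dotted top; x along the 72 mm length, y across the 30 mm width. About 28 g.
- broken_round: Broken biscuit, to be left alone: the 64 mm round one with a segment snapped off along a straight edge 8 mm from its centre (+y side), 40 mm across that way, 18 mm thick. Origin: under the centre of the former round, z up.
- broken_square: Broken biscuit, to be left alone: the 50 mm square one with one corner (+x, +y) snapped off along a slanting edge that takes 28 mm off each of the two sides, 18 mm thick. Origin: under the centre of the former square, z up, x and y along its sides.
- seat_large_round: Fixed white insert, 100 x 100 x 12 mm, in the tray, with a dark-lined recess 5 mm deep in its middle: round, 80 mm diameter, for the large round biscuit. Origin: centre of the insert's underside, z up; recess floor 7 mm, rim 12 mm above it; x, y along its sides. The underside is 6 mm above the worktop.
- seat_small_round: Fixed white insert, 100 x 100 x 12 mm, in the tray, with a dark-lined recess 5 mm deep in its middle: round, 60 mm diameter, for the small round biscuit. Origin: centre of the insert's underside, z up; recess floor 7 mm, rim 12 mm above it; x, y along its sides. The four inserts stand two by two, 104 mm apart, shuffled, in a wooden tray 224 mm square; its rim is 16 mm high.
- seat_square: Fixed white insert, 100 x 100 x 12 mm, in the tray, with a dark-lined recess 5 mm deep in its middle: square, 66 x 66 mm, parallel to the insert's sides, for the square biscuit. Origin: centre of the insert's underside, z up; recess floor 7 mm, rim 12 mm above it; x, y along its sides.
- seat_finger: Fixed white insert, 100 x 100 x 12 mm, in the tray, with a dark-lined recess 5 mm deep in its middle: oblong, 88 mm along x by 46 mm along y, for the finger biscuit. Origin: centre of the insert's underside, z up; recess floor 7 mm, rim 12 mm above it; x, y along its sides.
There are look-alikes about, which are no part of the job. What is shaped like the biscuit_small but black or blue is not meant.

How it is judged:
At the end, for the whole second after the job is handed in: Each whole biscuit rests on the floor of its own recess (centre within 12 mm of the insert's, underside within 2.5 mm of the recess floor, level within 0.08 rad), released and at rest; both broken biscuits lie within 30 mm of where they were (horizontal distance between biscuit_large and seat_large_round below 0.012 m and z of biscuit_large in the frame of seat_large_round between 0.0045 and 0.0095 m and angle between each of biscuit_large, biscuit_small, biscuit_square, biscuit_finger's own z axis and vertical below 0.08 rad and linear speed of each of biscuit_large, biscuit_small, biscuit_square, biscuit_finger below 0.01 m/s and angular speed of each of biscuit_large, biscuit_small, biscuit_square, biscuit_finger below 0.1 rad/s and horizontal distance between biscuit_small and seat_small_round below 0.012 m and z of biscuit_small in the frame of seat_small_round between 0.0045 and 0.0095 m and horizontal distance between biscuit_square and seat_square below 0.012 m and z of biscuit_square in the frame of seat_square between 0.0045 and 0.0095 m and horizontal distance between biscuit_finger and seat_finger below 0.012 m and z of biscuit_finger in the frame of seat_finger between 0.0045 and 0.0095 m and distance of each of broken_round, broken_square from where it was at the start of the episode below 0.03 m); the robot touches nothing.
It fails at once if the broken round biscuit is moved from where it lay (more than 30 mm) (distance of broken_round from where it was at the start of the episode above 0.03 m).
It fails at once if the broken square biscuit is moved from where it lay (more than 30 mm) (distance of broken_square from where it was at the start of the episode above 0.03 m).
It fails at once if a biscuit is dropped into its recess (faster than 0.6 m/s just above it) ((linear speed of biscuit_large above 0.6 m/s and horizontal distance between biscuit_large and seat_large_round below 0.04 m and z of biscuit_large in the frame of seat_large_round below 0.045 m) or (linear speed of biscuit_small above 0.6 m/s and horizontal distance between biscuit_small and seat_small_round below 0.04 m and z of biscuit_small in the frame of seat_small_round below 0.045 m) or (linear speed of biscuit_square above 0.6 m/s and horizontal distance between biscuit_square and seat_square below 0.04 m and z of biscuit_square in the frame of seat_square below 0.045 m) or (linear speed of biscuit_finger above 0.6 m/s and horizontal distance between biscuit_finger and seat_finger below 0.04 m and z of biscuit_finger in the frame of seat_finger below 0.045 m)).
It also fails if it takes over 86 s, if anything falls off the work surface, if the arm or the gripper's body presses on something with over 40 N, if the wrist force passes 120 N, or if a joint passes its speed limit or range.

## Working session

There is one attempt and no reset: what is moved stays moved. The work goes in short steps, Python scripts to look and compute and a tool call to move; the robot and the scene stay as the last step left them, time stands still between calls to the robot, and variables do not carry over. Pictures are saved under pics/ and viewed, and the job is handed in when it is done.

Besides the shell and the picture viewer there is one more tool, called after "Request:" by a JSON object that holds its "name" and its "arguments". apply_moves: Moves the arm, as the interface text tells. Its arguments: {"type":"object","properties":{"moves":{"type":"array","items":{"type":"object","properties":{"linear":{"type":"array","items":{"type":"number"}},"delta_rot":{"type":"array","items":{"type":"number"}},"jaw":{"type":"number"}}}},"newtons":{"type":"number"}},"required":["moves"]}

```bash
mkdir -p pics; ls
python3 - <<'E'
from station import arm
import cv2,numpy as np,pickle
print(arm.state(), arm.grip_point_offset)
for n in("top","scene"):
    c=arm.capture(n); pickle.dump(c,open(n+"0.pkl","wb"))
    cv2.imwrite(f"pics/{n}0.png",c["img"][:,:,::-1]); print(n,c["fx"],c["fy"],c["cx"],c["cy"],c["k1"],c["extrinsics"])
E
```

```text
pics
{'clock': 0.0, 'qpos': array([ 1.01349454e+00,  4.94165569e-01,  1.34612392e+00, -5.65097520e-06,
        1.30249502e+00, -9.54899829e-02]), 'qd': array([-8.26869354e-04,  5.36628300e-06, -1.65153792e-04,  5.43547870e-04,
        1.80384071e-03, -3.53653969e-04]), 'effort': array([-9.21202809e-04, -8.78825140e+01, -3.81850040e+01,  7.07885041e-02,
        5.32640226e-02, -8.05806962e-05]), 'tcp_pos': array([0.27827601, 0.55921317, 0.21335166]), 'ee_rot': array([[ 4.45569132e-01,  8.95247316e-01, -6.25747495e-04],
       [ 8.95246748e-01, -4.45569558e-01, -1.01439463e-03],
       [-1.18694811e-03, -1.08215474e-04, -9.99999290e-01]]), 'wrist_force': array([-0.81411935,  0.30354865, -0.32300384]), 'moment': array([0.02213149, 0.01552869, 0.01097012]), 'grip_width': 1.0018045748805042} 0.0188
top 535.1010790982326 535.1010790982326 317.5553106264466 232.4225479491089 0.03533659133868844 [[-0.02007211 -0.99977673 -0.00660254 -0.00196638]
 [-0.9975809   0.02046676 -0.06643381  0.59773028]
 [ 0.06655411  0.0052531  -0.99776899  1.16539881]
 [ 0.          0.          0.          1.        ]]
scene 484.9667414033587 484.9667414033587 317.28255861705486 243.46806963501933 -0.09372688324672238 [[ 0.11357382  0.99335571 -0.01858576 -0.0424386 ]
 [ 0.57624509 -0.08109995 -0.81324313 -0.29945647]
 [-0.80934701  0.08165318 -0.58162718  1.32001562]
 [ 0.          0.          0.          1.        ]]
```

View pics/top0.png

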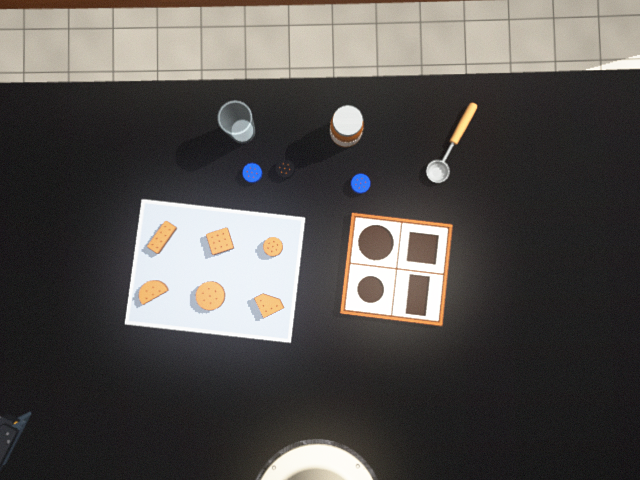

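View pics/scene0.png

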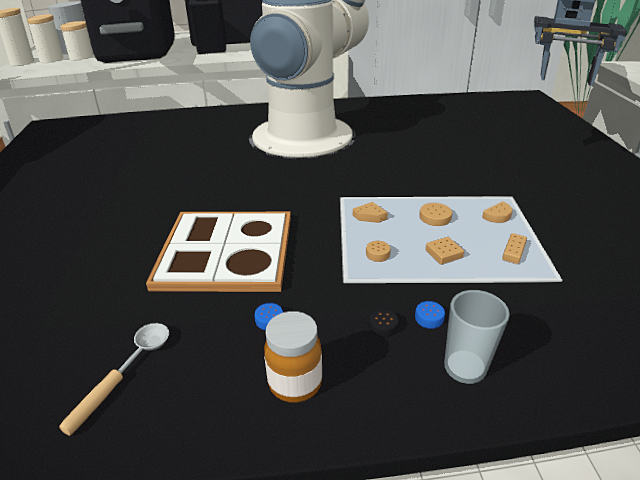

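Candidates in the top picture:
- Whole biscuits: finger (162,237), square (220,241), small round (273,246) and large round (210,296).
- Broken biscuits, to be left: round (152,292) and square (268,305).
- Look-alikes of the small round: black (285,169), blue (252,172) and (360,183).
- Recesses: large (376,242), square (423,248), small (371,289) and finger (418,295).

Next I measure them and check with a close crop.

```bash
cat > h.py <<'E'
import cv2,numpy as np
def rays(c,uv):
    K=np.array([[c["fx"],0,c["cx"]],[0,c["fy"],c["cy"]],[0,0,1.]])
    p=cv2.undistortPoints(np.array(uv,float).reshape(-1,1,2),K,np.array([c["k1"],0,0,0.])).reshape(-1,2)
    return np.c_[p,np.ones(len(p))]
def onplane(c,uv,z):
    E=c["extrinsics"];R=E[:3,:3];o=-R.T@E[:3,3]
    d=rays(c,uv)@R
    return o+d*((z-o[2])/d[:,2])[:,None]
def depthpts(c,m):
    v,u=np.nonzero(m&(c["depth"]>0)); E=c["extrinsics"]
    P=rays(c,np.c_[u,v])*c["depth"][v,u][:,None]
    return (P-E[:3,3])@E[:3,:3]
def biscuits(c,zmin=.012,zmax=.03):
    hsv=cv2.cvtColor(c["img"],cv2.COLOR_RGB2HSV)
    m=cv2.inRange(hsv,(8,80,90),(25,255,255))
    m=cv2.morphologyEx(m,cv2.MORPH_CLOSE,np.ones((5,5)))
    return m
E
python3 - <<'E'
import pickle
from h import *
c=pickle.load(open("top0.pkl","rb"))
m=biscuits(c); n,l,s,ce=cv2.connectedComponentsWithStats(m)
for i in range(1,n):
    if s[i,4]<100: continue
    P=depthpts(c,l==i)
    cs,_=cv2.findContours((l==i).astype(np.uint8),cv2.RETR_EXTERNAL,cv2.CHAIN_APPROX_NONE)
    q=onplane(c,cs[0].reshape(-1,2),.021)[:,:2]
    r=cv2.minAreaRect((q*1000).astype(np.float32))
    print(ce[i].round(),s[i,4],"zmed",np.median(P[:,2]).round(4),np.round(r[0],1),np.round(r[1],1),round(r[2],1),"circ",cv2.minEnclosingCircle((q*1000).astype(np.float32)))
hsv=cv2.cvtColor(c["img"],cv2.COLOR_RGB2HSV)
x0,y0=335,205
sub=(c["img"][:,:,2]>150).astype(np.uint8)
dk=(c["img"].max(2)<110).astype(np.uint8); dk[:205]=0;dk[330:]=0
n,l,s,ce=cv2.connectedComponentsWithStats(dk)
for i in range(1,n):
    if not(200<s[i,4]<3000) or ce[i,0]<340: continue
    cs,_=cv2.findContours((l==i).astype(np.uint8),cv2.RETR_EXTERNAL,cv2.CHAIN_APPROX_NONE)
    q=onplane(c,cs[0].reshape(-1,2),.018)[:,:2]
    r=cv2.minAreaRect((q*1000).astype(np.float32))
    print("seat",ce[i].round(),s[i,4],np.round(r[0],1),np.round(r[1],1),round(r[2],1),"zmed",np.median(depthpts(c,l==i)[:,2]).round(4))
# tray outline corners: white+wood
a=c["img"][195:350,110:465]
cv2.imwrite("pics/crop0.png",cv2.resize(a[:,:,::-1],None,fx=2.25,fy=2.25,interpolation=cv2.INTER_CUBIC))
E
```

```text
[54.  4.] 195 zmed -0.7055 [1125.  573.] [151.   18.4] 89.5 circ ((1115.77099609375, 573.0631103515625), 75.4919204711914)
[241.   2.] 1754 zmed -0.7296 [1119.8   61.5] [836.6  16.2] 89.2 circ ((1124.36181640625, 61.41093444824219), 418.3162841796875)
[464. 123.] 430 zmed 0.0168 [ 836.  -344.5] [ 21.6 102.9] 60.3 circ ((835.3717041015625, -345.55316162109375), 51.61578369140625)
[346. 134.] 253 zmed 0.0713 [820.1 -81.2] [75.3 61.9] 81.2 circ ((829.815185546875, -83.03857421875), 40.86722183227539)
[400. 274.] 2236 zmed 0.0131 [ 515.  -185.4] [226.7 226.7] 82.0 circ ((514.81201171875, -185.45040893554688), 157.64501953125)
[161. 237.] 450 zmed 0.0205 [595.2 331.3] [30.8 71.2] 54.8 circ ((595.5919189453125, 331.853515625), 36.94900894165039)
[374. 240.] 689 zmed 0.0127 [ 578.1 -139. ] [63.7 70.6] 10.2 circ ((573.961181640625, -140.1643524169922), 36.40997314453125)
[219. 241.] 493 zmed 0.0203 [583.6 203.2] [48.5 49.6] 17.3 circ ((584.0557250976562, 203.0064239501953), 33.26797103881836)
[423. 246.] 622 zmed 0.0126 [ 559.  -243.3] [58.1 60.4] 82.4 circ ((560.5609741210938, -243.97073364257812), 39.068511962890625)
[272. 246.] 290 zmed 0.0202 [568.4  86.1] [40.8 40.5] 44.0 circ ((569.4395141601562, 86.0595932006836), 21.482044219970703)
[151. 291.] 438 zmed 0.0206 [479.4 354. ] [38.  64.8] 28.8 circ ((469.8935546875, 348.7856140136719), 32.403560638427734)
[210. 295.] 650 zmed 0.0203 [463.7 224.7] [61.5 58.9] 88.8 circ ((464.06781005859375, 224.8943634033203), 31.9238338470459)
[268. 304.] 428 zmed 0.0203 [445.9  96.1] [48.3 48.9] 25.8 circ ((445.7099609375, 96.57319641113281), 33.34381866455078)
```

View pics/crop0.png

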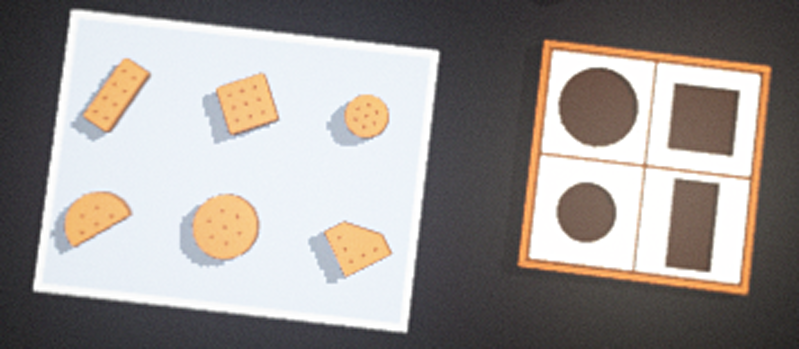

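Run:
```python
import pickle
from h import *
c=pickle.load(open("top0.pkl","rb"))
g=c["img"].max(2)
for n,u,v in(("large",376,242),("square",423,248),("small",371,289),("finger",418,295)):
    f=np.zeros((482,642),np.uint8); im=c["img"].copy()
    cv2.floodFill(im,f,(u,v),(255,0,255),(25,)*3,(25,)*3,8|(1<<8)|cv2.FLOODFILL_FIXED_RANGE)
    l=f[1:-1,1:-1]
    cs,_=cv2.findContours(l,cv2.RETR_EXTERNAL,cv2.CHAIN_APPROX_NONE)
    k=max(cs,key=len).reshape(-1,2)
    q=(onplane(c,k,.018)[:,:2]*1000).astype(np.float32)
    r=cv2.minAreaRect(q); print(n,l.sum(),np.round(r[0],1),np.round(r[1],1),round(r[2],1),np.round(cv2.minEnclosingCircle(q),1) if 0 else cv2.minEnclosingCircle(q))
a=np.deg2rad(-8); 
R=np.array([[np.cos(a),-np.sin(a)],[np.sin(a),np.cos(a)]])
for n,d in(("large",(52,52)),("square",(52,-52)),("small",(-52,52)),("finger",(-52,-52))): print(n,np.array([515,-185.4])+R@d)
# second view of biscuits
s=pickle.load(open("scene0.pkl","rb"))
m=biscuits(s); n,l,st,ce=cv2.connectedComponentsWithStats(m)
for i in range(1,n):
    if 150<st[i,4]<2500:
        P=depthpts(s,l==i); P=P[(P[:,2]>.0175)&(P[:,2]<.03)]
        if len(P)>50:
            r=cv2.minAreaRect((P[:,:2]*1000).astype(np.float32)); print("scene",ce[i].round(),np.median(P[:,2]).round(4),np.round(r[0],1),np.round(r[1],1),round(r[2],1))
```

```text
large 917 [ 573.9 -141.9] [73.  75.4] 88.5 ((573.8367309570312, -141.44760131835938), 38.115238189697266)
square 791 [ 559.5 -244.7] [61.9 62.5] 81.9 ((558.7791137695312, -244.20840454101562), 42.085113525390625)
small 511 [ 470.6 -127. ] [52.9 52.5] 88.9 ((470.81561279296875, -127.58309936523438), 28.134349822998047)
finger 736 [ 456.4 -230.3] [42.1 84.6] 81.8 ((456.7525329589844, -229.64129638671875), 45.43903732299805)
large [ 573.73094082 -141.14306168]
square [ 559.25693832 -244.13094082]
small [ 470.74306168 -126.66905918]
finger [ 456.26905918 -229.65693832]
scene [370. 213.] 0.0192 [446.   96.3] [50.3 50. ] 25.3
scene [435. 214.] 0.0194 [466.4 224.2] [59.4 60.3] 34.3
scene [498. 213.] 0.0195 [480.5 354.9] [39.7 61.2] 28.4
scene [514. 248.] 0.0192 [596.2 331.2] [28.8 71.3] 53.9
scene [444. 250.] 0.0192 [585.1 203.1] [50.6 49.9] 17.3
scene [378. 251.] 0.0192 [570.5  86. ] [40.5 40.9] 85.3
scene [ 90. 402.] 0.0182 [ 837.9 -346.5] [12.3 95.6] 57.7
```

The crop confirms the identities: the four whole shapes match their given sizes, and the top and scene views agree to about 2 mm. All biscuit tops measure z ≈ 20 mm. 

I'll start with the finger biscuit. I'll hold the tips about 8 mm above its underside so they stay above the insert's rim when placing.

Request:
{"name": "apply_moves", "arguments": {"moves": [{"linear":[50,-36,-17],"delta_rot":[0,0,-2],"jaw":0},{"linear":[100,-72,-35],"delta_rot":[0,0,-4],"jaw":0.2},{"linear":[150,-108,-52],"delta_rot":[0,0,-6],"jaw":0.4},{"linear":[200,-144,-70],"delta_rot":[0,0,-8],"jaw":0.4},{"linear":[250,-180,-90],"delta_rot":[0,0,-9],"jaw":0.4},{"linear":[300,-216,-110],"delta_rot":[0,0,-9],"jaw":0.4},{"linear":[318,-229,-134],"delta_rot":[0,0,-9],"jaw":0.4},{"linear":[318,-229,-134],"delta_rot":[0,0,-9],"jaw":0.4},{"linear":[318,-229,-134],"delta_rot":[0,0,-9],"jaw":0.4},{"linear":[318,-229,-134],"delta_rot":[0,0,-9],"jaw":0.4}], "newtons": 12}}

```text
clock: 1.35
tcp_pos: [0.596, 0.3315, 0.0807]
ee_rot: [[0.579, 0.815, 0.001], [0.815, -0.579, 0.0], [0.001, 0.0, -1.0]]
wrist_force: [-0.6, 0.3, -0.5]
grip_width: 0.599
```

Request:
{"name": "apply_moves", "arguments": {"moves": [{"linear":[0,0,-30],"delta_rot":[0,0,0],"jaw":0.4},{"linear":[0,0,-55],"delta_rot":[0,0,0],"jaw":0.4},{"linear":[0,0,-69.5],"delta_rot":[0,0,0],"jaw":0.4},{"linear":[0,0,-69.5],"delta_rot":[0,0,0],"jaw":0.4},{"linear":[0,0,-69.5],"delta_rot":[0,0,0],"jaw":0.6},{"linear":[0,0,-69.5],"delta_rot":[0,0,0],"jaw":0.85},{"linear":[0,0,-69.5],"delta_rot":[0,0,0],"jaw":0.85},{"linear":[0,0,-69.5],"delta_rot":[0,0,0],"jaw":0.85},{"linear":[0,0,-69.5],"delta_rot":[0,0,0],"jaw":0.85},{"linear":[0,0,-69.5],"delta_rot":[0,0,0],"jaw":0.85}]}}

```text
clock: 2.6
tcp_pos: [0.5968, 0.3307, 0.0111]
ee_rot: [[0.58, 0.815, 0.001], [0.815, -0.58, 0.0], [0.001, 0.0, -1.0]]
wrist_force: [-0.7, -1.0, 5.9]
grip_width: 0.328
```

Request:
{"name": "apply_moves", "arguments": {"moves": [{"linear":[0,0,15],"delta_rot":[0,0,0],"jaw":0.85},{"linear":[0,0,45],"delta_rot":[0,0,0],"jaw":0.85},{"linear":[0,0,70],"delta_rot":[0,0,0],"jaw":0.85},{"linear":[0,0,70],"delta_rot":[0,0,0],"jaw":0.85}]}}

```text
clock: 3.1
tcp_pos: [0.5978, 0.3311, 0.0834]
ee_rot: [[0.58, 0.815, 0.004], [0.815, -0.58, 0.002], [0.004, 0.002, -1.0]]
wrist_force: [-0.1, 0.4, -0.8]
grip_width: 0.327
```

Request:
{"name": "apply_moves", "arguments": {"moves": [{"linear":[-7,-28,0],"delta_rot":[0,0,2],"jaw":0.85},{"linear":[-21,-84,0],"delta_rot":[0,0,5],"jaw":0.85},{"linear":[-35,-140,0],"delta_rot":[0,0,9],"jaw":0.85},{"linear":[-49,-196,0],"delta_rot":[0,0,13],"jaw":0.85},{"linear":[-63,-252,0],"delta_rot":[0,0,17],"jaw":0.85},{"linear":[-77,-308,0],"delta_rot":[0,0,21],"jaw":0.85},{"linear":[-91,-364,0],"delta_rot":[0,0,24],"jaw":0.85},{"linear":[-105,-420,0],"delta_rot":[0,0,27.2],"jaw":0.85},{"linear":[-119,-476,0],"delta_rot":[0,0,27.2],"jaw":0.85},{"linear":[-130,-520,0],"delta_rot":[0,0,27.2],"jaw":0.85}]}}

```text
clock: 4.35
tcp_pos: [0.4655, -0.1915, 0.0803]
ee_rot: [[0.145, 0.989, -0.0], [0.989, -0.145, 0.0], [0.0, -0.0, -1.0]]
wrist_force: [0.7, 0.1, -0.5]
grip_width: 0.329
```

Request:
{"name": "apply_moves", "arguments": {"moves": [{"linear":[-8,-30,0],"delta_rot":[0,0,0],"jaw":0.85},{"linear":[-10,-41,0],"delta_rot":[0,0,0],"jaw":0.85},{"linear":[-10,-41,0],"delta_rot":[0,0,0],"jaw":0.85},{"linear":[-10,-41,0],"delta_rot":[0,0,0],"jaw":0.85}]}}

```text
clock: 4.85
tcp_pos: [0.4566, -0.2294, 0.0803]
ee_rot: [[0.143, 0.99, -0.0], [0.99, -0.143, 0.0], [0.0, -0.0, -1.0]]
wrist_force: [-0.1, 0.1, 0.3]
grip_width: 0.332
```

Run:
```python
from station import arm
import cv2
a=arm.capture("scene")["img"]; b=arm.capture("top")["img"]
cv2.imwrite("pics/s1.png",cv2.hconcat([cv2.resize(a[150:320,120:360],(440,312)),cv2.resize(b[180:350,310:490],(330,312))])[:,:,::-1])
```

```text
(no output)
```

View pics/s1.png

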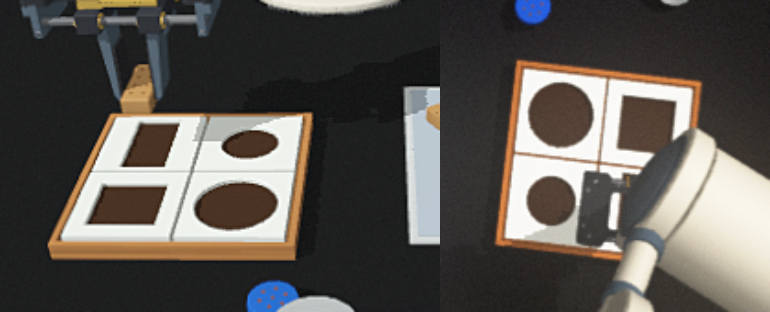

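```bash
cat >> h.py <<'E'
def report(c,box):
    m=biscuits(c); k=np.zeros_like(m); u0,v0,u1,v1=box; k[v0:v1,u0:u1]=m[v0:v1,u0:u1]
    n,l,s,ce=cv2.connectedComponentsWithStats(k)
    for i in range(1,n):
        if s[i,4]<60: continue
        P=depthpts(c,l==i)*1000
        zt=np.percentile(P[:,2],90); T=P[P[:,2]>zt-5]
        A=np.c_[T[:,:2]-T[:,:2].mean(0),np.ones(len(T))]; co=np.linalg.lstsq(A,T[:,2],rcond=None)[0]
        r=cv2.minAreaRect(T[:,:2].astype(np.float32))
        print(ce[i].round(),len(T),"z",np.percentile(P[:,2],[5,50,95]).round(1),"slope",co[:2].round(3),"rect",np.round(r[0],1),np.round(r[1],1),round(r[2],1))
E
python3 - <<'E'
from station import arm
from h import *
c=arm.capture("scene"); report(c,(170,175,230,218))
E
```

```text
[196. 202.] 266 z [13.  86.9 89.5] slope [-0.019  0.025] rect [ 456.2 -228.8] [31.3 72.6] 80.8
```

Request:
{"name": "apply_moves", "arguments": {"moves": [{"linear":[0,-0.7,-20],"delta_rot":[0,0,0],"jaw":0.85},{"linear":[0,-0.7,-40],"delta_rot":[0,0,0],"jaw":0.85},{"linear":[0,-0.7,-50],"delta_rot":[0,0,0],"jaw":0.85},{"linear":[0,-0.7,-56],"delta_rot":[0,0,0],"jaw":0.85},{"linear":[0,-0.7,-58.8],"delta_rot":[0,0,0],"jaw":0.85},{"linear":[0,-0.7,-58.8],"delta_rot":[0,0,0],"jaw":0.85},{"linear":[0,-0.7,-58.8],"delta_rot":[0,0,0],"jaw":0.85}]}}

```text
clock: 5.88
tcp_pos: [0.4567, -0.2313, 0.022]
ee_rot: [[0.144, 0.99, 0.001], [0.99, -0.144, -0.0], [-0.0, 0.001, -1.0]]
wrist_force: [0.3, 0.4, -0.9]
grip_width: 0.328
```

Request:
{"name": "apply_moves", "arguments": {"moves": [{"linear":[0,0,0],"delta_rot":[0,0,0],"jaw":0.6},{"linear":[0,0,0],"delta_rot":[0,0,0],"jaw":0.5},{"linear":[0,0,0],"delta_rot":[0,0,0],"jaw":0.5},{"linear":[0,0,0],"delta_rot":[0,0,0],"jaw":0.5},{"linear":[0,0,20],"delta_rot":[0,0,0],"jaw":0.5},{"linear":[0,0,50],"delta_rot":[0,0,0],"jaw":0.3},{"linear":[0,0,79],"delta_rot":[0,0,0],"jaw":0.15},{"linear":[0,0,79],"delta_rot":[0,0,0],"jaw":0.15}]}}

```text
clock: 6.88
tcp_pos: [0.4575, -0.2318, 0.1023]
ee_rot: [[0.144, 0.99, 0.003], [0.99, -0.144, -0.002], [-0.001, 0.003, -1.0]]
wrist_force: [0.3, 0.5, -1.4]
grip_width: 0.799
```

Run:
```python
from station import arm
from h import *
c=arm.capture("scene"); report(c,(155,205,290,290)); print(arm.state()["tcp_pos"])
cv2.imwrite("pics/s2.png",cv2.resize(c["img"][150:320,120:360],(720,510))[:,:,::-1])
```

```text
[221. 258.] 345 z [ 2.8 13.4 29.3] slope [-0.022 -0.038] rect [ 454.6 -230.3] [29.3 75.2] 80.4
[ 0.4568461  -0.23142931  0.10119219]
```

View pics/s2.png

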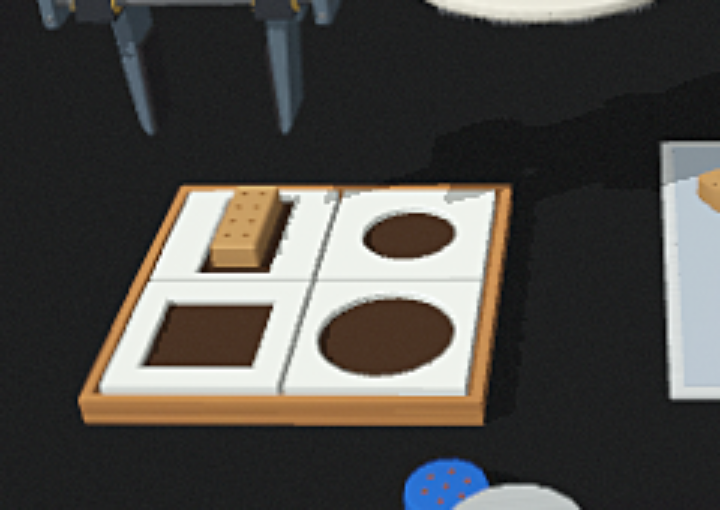

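The finger biscuit is flat in its recess at crop pixels (245,225), with its centre within 2 mm of the insert's. Next is the square one.

Request:
{"name": "apply_moves", "arguments": {"moves": [{"linear":[8,27,0],"delta_rot":[0,0,2],"jaw":0.15},{"linear":[24,81,0],"delta_rot":[0,0,6],"jaw":0.15},{"linear":[40,135,0],"delta_rot":[0,0,10],"jaw":0.15},{"linear":[56,189,0],"delta_rot":[0,0,14],"jaw":0.15},{"linear":[72,243,0],"delta_rot":[0,0,18],"jaw":0.15},{"linear":[88,297,-5],"delta_rot":[0,0,22],"jaw":0.15},{"linear":[104,351,-10],"delta_rot":[0,0,25.5],"jaw":0.15},{"linear":[118,400,-15],"delta_rot":[0,0,25.5],"jaw":0.15},{"linear":[127.5,434.5,-21],"delta_rot":[0,0,25.5],"jaw":0.15},{"linear":[127.5,434.5,-21],"delta_rot":[0,0,25.5],"jaw":0.15}]}}

```text
clock: 8.18
tcp_pos: [0.5834, 0.2054, 0.0777]
ee_rot: [[-0.299, 0.954, -0.002], [0.954, 0.299, -0.0], [0.0, -0.002, -1.0]]
wrist_force: [0.2, -0.4, -0.3]
grip_width: 0.848
```

Request:
{"name": "apply_moves", "arguments": {"moves": [{"linear":[0,0,0],"delta_rot":[0,0,0],"jaw":0.15},{"linear":[0,0,0],"delta_rot":[0,0,0],"jaw":0.15},{"linear":[0,0,0],"delta_rot":[0,0,0],"jaw":0.15}]}}

```text
clock: 8.55
tcp_pos: [0.584, 0.2025, 0.0797]
ee_rot: [[-0.295, 0.955, -0.0], [0.955, 0.295, -0.0], [-0.0, -0.0, -1.0]]
wrist_force: [0.5, 1.2, 0.0]
grip_width: 0.85
```

Request:
{"name": "apply_moves", "arguments": {"moves": [{"linear":[0,0.5,-30],"delta_rot":[0,0,0],"jaw":0.15},{"linear":[0,0.5,-55],"delta_rot":[0,0,0],"jaw":0.15},{"linear":[0,0.5,-68.5],"delta_rot":[0,0,0],"jaw":0.15},{"linear":[0,0.5,-68.5],"delta_rot":[0,0,0],"jaw":0.15},{"linear":[0,0.5,-68.5],"delta_rot":[0,0,0],"jaw":0.4},{"linear":[0,0.5,-68.5],"delta_rot":[0,0,0],"jaw":0.65},{"linear":[0,0.5,-68.5],"delta_rot":[0,0,0],"jaw":0.65},{"linear":[0,0.5,-68.5],"delta_rot":[0,0,0],"jaw":0.65},{"linear":[0,0.5,-68.5],"delta_rot":[0,0,0],"jaw":0.65},{"linear":[0,0.5,-68.5],"delta_rot":[0,0,0],"jaw":0.65}]}}

```text
clock: 9.8
tcp_pos: [0.5843, 0.204, 0.0117]
ee_rot: [[-0.296, 0.955, 0.001], [0.955, 0.296, 0.0], [-0.0, 0.001, -1.0]]
wrist_force: [-1.0, 0.1, 6.6]
grip_width: 0.547
```

Request:
{"name": "apply_moves", "arguments": {"moves": [{"linear":[0,0,15],"delta_rot":[0,0,0],"jaw":0.65},{"linear":[0,0,45],"delta_rot":[0,0,0],"jaw":0.65},{"linear":[0,0,70],"delta_rot":[0,0,0],"jaw":0.65},{"linear":[0,0,70],"delta_rot":[0,0,0],"jaw":0.65}]}}

```text
clock: 10.3
tcp_pos: [0.5852, 0.2042, 0.0837]
ee_rot: [[-0.296, 0.955, 0.004], [0.955, 0.296, 0.001], [-0.0, 0.004, -1.0]]
wrist_force: [0.5, -0.0, 0.3]
grip_width: 0.545
```

Request:
{"name": "apply_moves", "arguments": {"moves": [{"linear":[-2,-28,0],"delta_rot":[0,0,-2],"jaw":0.65},{"linear":[-5,-84,0],"delta_rot":[0,0,-6],"jaw":0.65},{"linear":[-8,-140,0],"delta_rot":[0,0,-10],"jaw":0.65},{"linear":[-11,-196,0],"delta_rot":[0,0,-14],"jaw":0.65},{"linear":[-14,-252,0],"delta_rot":[0,0,-18],"jaw":0.65},{"linear":[-17,-308,0],"delta_rot":[0,0,-22],"jaw":0.65},{"linear":[-20,-364,0],"delta_rot":[0,0,-25.5],"jaw":0.65},{"linear":[-23,-410,0],"delta_rot":[0,0,-25.5],"jaw":0.65},{"linear":[-25,-440,0],"delta_rot":[0,0,-25.5],"jaw":0.65},{"linear":[-25,-448,0],"delta_rot":[0,0,-25.5],"jaw":0.65}]}}

```text
clock: 11.55
tcp_pos: [0.5584, -0.2457, 0.0806]
ee_rot: [[0.146, 0.989, -0.001], [0.989, -0.146, 0.0], [0.0, -0.001, -1.0]]
wrist_force: [-0.4, 0.8, -0.2]
grip_width: 0.547
```

Request:
{"name": "apply_moves", "arguments": {"moves": [{"linear":[0,0,0],"delta_rot":[0,0,0],"jaw":0.65},{"linear":[0,0,0],"delta_rot":[0,0,0],"jaw":0.65},{"linear":[0,0,0],"delta_rot":[0,0,0],"jaw":0.65}]}}

```text
clock: 11.92
tcp_pos: [0.5591, -0.2431, 0.0811]
ee_rot: [[0.143, 0.99, -0.0], [0.99, -0.143, 0.0], [0.0, -0.0, -1.0]]
wrist_force: [-0.5, 0.3, 0.1]
grip_width: 0.544
```

Run:
```python
from station import arm
from h import *
c=arm.capture("scene"); report(c,(130,150,300,300)); print(arm.state()["tcp_pos"])
cv2.imwrite("pics/s3.png",cv2.resize(c["img"][150:320,120:360],(720,510))[:,:,::-1])
```

```text
[197. 167.] 56 z [181.3 185.9 190.8] slope [ 0.735 -0.076] rect [ 546.  -205.1] [30.  5.] 80.2
[158. 181.] 168 z [174.1 185.7 191.1] slope [ 0.879 -0.121] rect [ 582.8 -258.4] [74.4  6.4] 82.2
[213. 259.] 486 z [-1.  13.4 88.8] slope [-0.041  0.007] rect [ 560.7 -239.3] [57.5 50.9] 77.6
[ 0.55907404 -0.24331475  0.08113342]
```

View pics/s3.png

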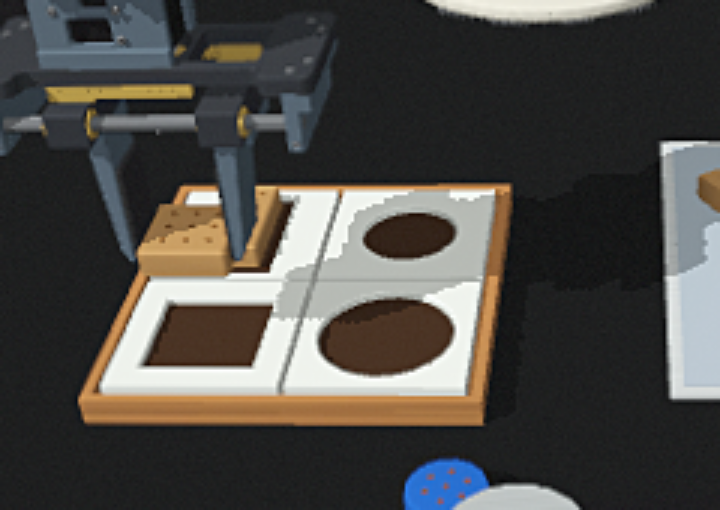

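The square biscuit is held level at crop pixels (190,235), over its recess, with its top at z ≈ 89 mm. I'm lowering it.

Request:
{"name": "apply_moves", "arguments": {"moves": [{"linear":[0,-0.7,-20],"delta_rot":[0,0,0],"jaw":0.65},{"linear":[0,-0.7,-40],"delta_rot":[0,0,0],"jaw":0.65},{"linear":[0,-0.7,-50],"delta_rot":[0,0,0],"jaw":0.65},{"linear":[0,-0.7,-56],"delta_rot":[0,0,0],"jaw":0.65},{"linear":[0,-0.7,-58.8],"delta_rot":[0,0,0],"jaw":0.65},{"linear":[0,-0.7,-58.8],"delta_rot":[0,0,0],"jaw":0.65},{"linear":[0,-0.7,-58.8],"delta_rot":[0,0,0],"jaw":0.65}]}}

```text
clock: 12.85
tcp_pos: [0.5592, -0.245, 0.0228]
ee_rot: [[0.144, 0.99, 0.001], [0.99, -0.144, -0.0], [-0.0, 0.001, -1.0]]
wrist_force: [0.8, -0.4, -0.3]
grip_width: 0.552
```

Request:
{"name": "apply_moves", "arguments": {"moves": [{"linear":[0,0,0],"delta_rot":[0,0,0],"jaw":0.4},{"linear":[0,0,0],"delta_rot":[0,0,0],"jaw":0.25},{"linear":[0,0,0],"delta_rot":[0,0,0],"jaw":0.25},{"linear":[0,0,0],"delta_rot":[0,0,0],"jaw":0.25},{"linear":[0,0,20],"delta_rot":[0,0,0],"jaw":0.25},{"linear":[0,0,50],"delta_rot":[0,0,0],"jaw":0.25},{"linear":[0,0,79],"delta_rot":[0,0,0],"jaw":0.25},{"linear":[0,0,79],"delta_rot":[0,0,0],"jaw":0.25}]}}

```text
clock: 13.85
tcp_pos: [0.5601, -0.2455, 0.1034]
ee_rot: [[0.144, 0.99, 0.003], [0.99, -0.144, -0.002], [-0.001, 0.003, -1.0]]
wrist_force: [0.1, 1.0, 0.0]
grip_width: 0.749
```

Request:
{"name": "apply_moves", "arguments": {"moves": [{"linear":[1,28,0],"delta_rot":[0,0,0],"jaw":0.25},{"linear":[3,84,0],"delta_rot":[0,0,0],"jaw":0.25},{"linear":[5,140,0],"delta_rot":[0,0,0],"jaw":0.25},{"linear":[7,196,0],"delta_rot":[0,0,0],"jaw":0.25},{"linear":[9,252,-5],"delta_rot":[0,0,0],"jaw":0.25},{"linear":[10.5,300,-15],"delta_rot":[0,0,0],"jaw":0.25},{"linear":[10.5,330.5,-22],"delta_rot":[0,0,0],"jaw":0.25},{"linear":[10.5,330.5,-22],"delta_rot":[0,0,0],"jaw":0.25},{"linear":[10.5,330.5,-22],"delta_rot":[0,0,0],"jaw":0.25},{"linear":[10.5,330.5,-22],"delta_rot":[0,0,0],"jaw":0.25}]}}

```text
clock: 15.1
tcp_pos: [0.5696, 0.0846, 0.0793]
ee_rot: [[0.145, 0.989, 0.0], [0.989, -0.145, -0.0], [-0.0, 0.0, -1.0]]
wrist_force: [0.1, 0.2, -0.1]
grip_width: 0.751
```

Run:
```python
from station import arm
from h import *
c=arm.capture("scene"); report(c,(130,200,300,300)); print(arm.state()["tcp_pos"])
cv2.imwrite("pics/s4.png",cv2.resize(c["img"][150:320,140:560],(798,323))[:,:,::-1])
```

```text
[218. 261.] 353 z [-1.1 12.9 29.1] slope [-0.025 -0.036] rect [ 456.5 -230.1] [28.9 73.1] 80.5
[189. 259.] 518 z [14.9 28.1 30.2] slope [-0.023 -0.005] rect [ 559.5 -244.5] [49.1 50.5] 82.0
[0.56961907 0.08466652 0.07939812]
```

View pics/s4.png

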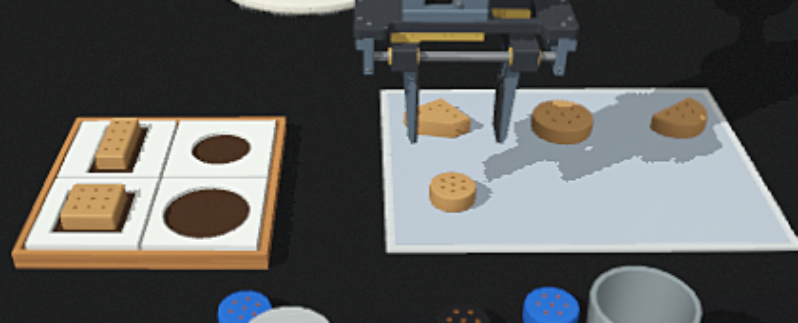

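The finger (118,145) and the square (95,205) both lie flat and centred in their recesses. The gripper is above the small round at (452,190), so I'm picking that up.

Request:
{"name": "apply_moves", "arguments": {"moves": [{"linear":[0,1,-30],"delta_rot":[0,0,0],"jaw":0.25},{"linear":[0,1,-55],"delta_rot":[0,0,0],"jaw":0.25},{"linear":[0,1,-68.5],"delta_rot":[0,0,0],"jaw":0.25},{"linear":[0,1,-68.5],"delta_rot":[0,0,0],"jaw":0.25},{"linear":[0,1,-68.5],"delta_rot":[0,0,0],"jaw":0.45},{"linear":[0,1,-68.5],"delta_rot":[0,0,0],"jaw":0.7},{"linear":[0,1,-68.5],"delta_rot":[0,0,0],"jaw":0.7},{"linear":[0,1,-68.5],"delta_rot":[0,0,0],"jaw":0.7},{"linear":[0,1,-68.5],"delta_rot":[0,0,0],"jaw":0.7},{"linear":[0,1,-68.5],"delta_rot":[0,0,0],"jaw":0.7}]}}

```text
clock: 16.4
tcp_pos: [0.5698, 0.0867, 0.0114]
ee_rot: [[0.144, 0.99, 0.001], [0.99, -0.144, 0.0], [0.0, 0.001, -1.0]]
wrist_force: [-1.1, -0.6, 6.3]
grip_width: 0.475
```

Request:
{"name": "apply_moves", "arguments": {"moves": [{"linear":[0,0,15],"delta_rot":[0,0,0],"jaw":0.7},{"linear":[0,0,45],"delta_rot":[0,0,0],"jaw":0.7},{"linear":[0,0,70],"delta_rot":[0,0,0],"jaw":0.7},{"linear":[0,0,70],"delta_rot":[0,0,0],"jaw":0.7}]}}

```text
clock: 16.9
tcp_pos: [0.5707, 0.0867, 0.0833]
ee_rot: [[0.144, 0.99, 0.004], [0.99, -0.144, 0.0], [0.001, 0.004, -1.0]]
wrist_force: [0.1, 0.7, -0.3]
grip_width: 0.474
```

Request:
{"name": "apply_moves", "arguments": {"moves": [{"linear":[-12,-26,0],"delta_rot":[0,0,0],"jaw":0.7},{"linear":[-34,-74,0],"delta_rot":[0,0,0],"jaw":0.7},{"linear":[-57,-122,0],"delta_rot":[0,0,0],"jaw":0.7},{"linear":[-79,-170,0],"delta_rot":[0,0,0],"jaw":0.7},{"linear":[-93,-200,0],"delta_rot":[0,0,0],"jaw":0.7},{"linear":[-99,-213.5,0],"delta_rot":[0,0,0],"jaw":0.7},{"linear":[-99,-213.5,0],"delta_rot":[0,0,0],"jaw":0.7},{"linear":[-99,-213.5,0],"delta_rot":[0,0,0],"jaw":0.7},{"linear":[-99,-213.5,0],"delta_rot":[0,0,0],"jaw":0.7}]}}

```text
clock: 18.02
tcp_pos: [0.4709, -0.126, 0.0808]
ee_rot: [[0.142, 0.99, 0.0], [0.99, -0.142, 0.0], [0.0, 0.0, -1.0]]
wrist_force: [-0.5, 0.2, -0.7]
grip_width: 0.478
```

Run:
```python
from station import arm
from h import *
c=arm.capture("scene"); report(c,(130,170,320,300)); print(arm.state()["tcp_pos"])
cv2.imwrite("pics/s5.png",cv2.resize(c["img"][150:320,120:360],(720,510))[:,:,::-1])
```

```text
[223. 253.] 355 z [-1.3 13.4 88. ] slope [-0.222  0.024] rect [ 472.9 -126.9] [43.4 39.6] 5.4
[189. 259.] 524 z [14.9 28.2 30. ] slope [-0.026 -0.006] rect [ 560.4 -244.6] [50.1 50.1] 80.5
[ 0.47078626 -0.12610715  0.08078488]
```

View pics/s5.png

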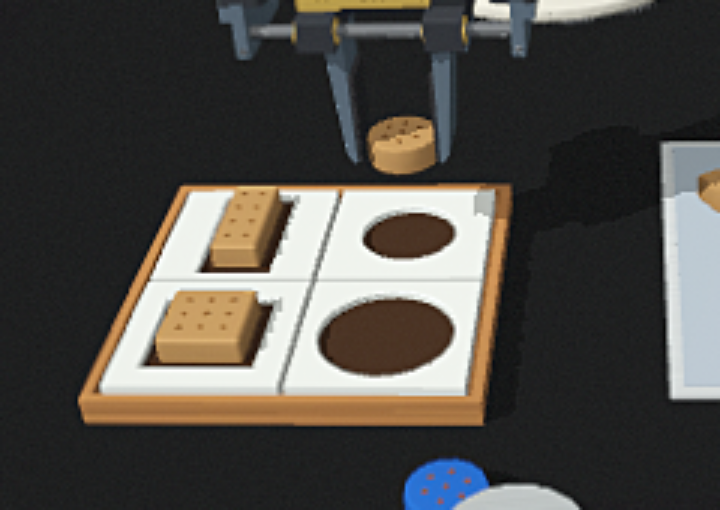

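The small round is held at crop pixels (402,145). The fitted slope of −0.22 could be a real tilt or side-wall points, so I'm checking it.

Run:
```python
from station import arm
from h import *
c=arm.capture("scene")
m=biscuits(c); k=np.zeros_like(m); k[186:212,240:268]=m[186:212,240:268]
P=depthpts(c,k>0)*1000; P=P[P[:,2]>60]
print(len(P))
for x in range(445,500,4):
    s=P[(abs(P[:,0]-x)<2)]; 
    if len(s): print(x,len(s),np.percentile(s[:,2],[10,50,90]).round(1), s[:,1].min().round(),s[:,1].max().round())
cv2.imwrite("pics/s6.png",cv2.resize(c["img"][170:220,225:285],(720,600),interpolation=cv2.INTER_CUBIC)[:,:,::-1])
```

```text
371
453 13 [87.4 88.3 89.2] -136.0 -114.0
457 14 [87.4 88.3 89.4] -140.0 -108.0
461 26 [87.6 88.6 89.8] -143.0 -108.0
465 19 [87.6 88.6 89.1] -145.0 -109.0
469 21 [87.4 88.6 89.7] -147.0 -110.0
473 27 [87.3 88.7 89.9] -147.0 -109.0
477 31 [85.1 88.5 89.7] -146.0 -109.0
481 42 [76.8 87.5 89.2] -144.0 -107.0
485 55 [74.8 84.2 89. ] -142.0 -108.0
489 101 [73.9 80.5 88.3] -138.0 -106.0
493 22 [75.1 81.6 87.1] -131.0 -107.0
```

View pics/s6.png

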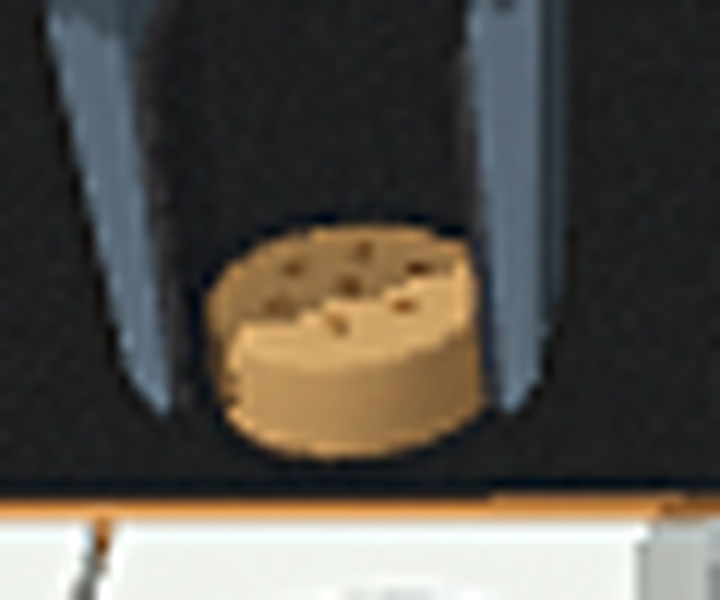

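The top is level at z ≈ 88.5 mm from x = 453 to 477, so the slope came from side-wall points. I'm placing it.

Request:
{"name": "apply_moves", "arguments": {"moves": [{"linear":[0,-0.5,-20],"delta_rot":[0,0,0],"jaw":0.7},{"linear":[0,-0.5,-40],"delta_rot":[0,0,0],"jaw":0.7},{"linear":[0,-0.5,-50],"delta_rot":[0,0,0],"jaw":0.7},{"linear":[0,-0.5,-56],"delta_rot":[0,0,0],"jaw":0.7},{"linear":[0,-0.5,-58.8],"delta_rot":[0,0,0],"jaw":0.7},{"linear":[0,-0.5,-58.8],"delta_rot":[0,0,0],"jaw":0.7},{"linear":[0,-0.5,-58.8],"delta_rot":[0,0,0],"jaw":0.7}]}}

```text
clock: 19.0
tcp_pos: [0.4707, -0.1274, 0.0223]
ee_rot: [[0.144, 0.99, 0.001], [0.99, -0.144, -0.0], [-0.0, 0.001, -1.0]]
wrist_force: [0.5, -0.1, 0.6]
grip_width: 0.477
```

Request:
{"name": "apply_moves", "arguments": {"moves": [{"linear":[0,0,0],"delta_rot":[0,0,0],"jaw":0.45},{"linear":[0,0,0],"delta_rot":[0,0,0],"jaw":0.3},{"linear":[0,0,0],"delta_rot":[0,0,0],"jaw":0.3},{"linear":[0,0,0],"delta_rot":[0,0,0],"jaw":0.3},{"linear":[0,0,20],"delta_rot":[0,0,0],"jaw":0.3},{"linear":[0,0,50],"delta_rot":[0,0,0],"jaw":0.1},{"linear":[0,0,79],"delta_rot":[0,0,0],"jaw":0},{"linear":[0,0,79],"delta_rot":[0,0,0],"jaw":0}]}}

```text
clock: 20.0
tcp_pos: [0.4715, -0.1278, 0.1027]
ee_rot: [[0.144, 0.99, 0.003], [0.99, -0.144, -0.001], [-0.001, 0.003, -1.0]]
wrist_force: [0.9, 0.1, 0.6]
grip_width: 0.987
```

Request:
{"name": "apply_moves", "arguments": {"moves": [{"linear":[0,28,0],"delta_rot":[0,0,0],"jaw":0},{"linear":[-1,84,0],"delta_rot":[0,0,0],"jaw":0},{"linear":[-2,140,0],"delta_rot":[0,0,0],"jaw":0},{"linear":[-3,196,0],"delta_rot":[0,0,0],"jaw":0},{"linear":[-4,252,0],"delta_rot":[0,0,0],"jaw":0},{"linear":[-5,308,-10],"delta_rot":[0,0,0],"jaw":0},{"linear":[-5.5,352,-21],"delta_rot":[0,0,0],"jaw":0},{"linear":[-5.5,352,-21],"delta_rot":[0,0,0],"jaw":0},{"linear":[-5.5,352,-21],"delta_rot":[0,0,0],"jaw":0},{"linear":[-5.5,352,-21],"delta_rot":[0,0,0],"jaw":0}]}}

```text
clock: 21.25
tcp_pos: [0.465, 0.2237, 0.0799]
ee_rot: [[0.145, 0.989, -0.0], [0.989, -0.145, -0.0], [-0.0, -0.0, -1.0]]
wrist_force: [0.4, -0.3, -0.2]
grip_width: 1.001
```

Run:
```python
from station import arm
from h import *
c=arm.capture("scene"); report(c,(130,200,320,300)); print(arm.state()["tcp_pos"])
cv2.imwrite("pics/s7.png",cv2.resize(c["img"][130:300,140:560],(798,323))[:,:,::-1])
```

```text
[223. 256.] 602 z [-0.9 13.5 29.4] slope [-0.02   0.001] rect [ 461.9 -175.2] [140.5  73.5] 83.1
[189. 259.] 512 z [15.  28.1 30.1] slope [-0.017 -0.005] rect [ 560.3 -244.8] [49.5 51.2] 83.0
[0.46508597 0.22371297 0.08004139]
```

View pics/s7.png

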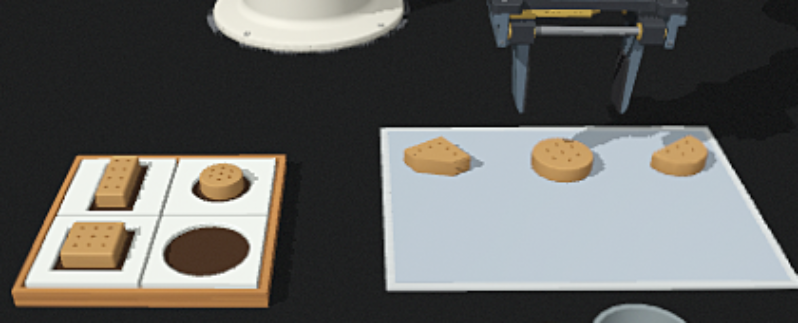

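The small round (221,180) is in its recess, and the broken biscuits at (437,155) and (680,155) have not moved. Next is the large round at (562,158).

Request:
{"name": "apply_moves", "arguments": {"moves": [{"linear":[0,0.5,-30],"delta_rot":[0,0,0],"jaw":0},{"linear":[0,0.5,-55],"delta_rot":[0,0,0],"jaw":0},{"linear":[0,0.5,-69],"delta_rot":[0,0,0],"jaw":0},{"linear":[0,0.5,-69],"delta_rot":[0,0,0],"jaw":0},{"linear":[0,0.5,-69],"delta_rot":[0,0,0],"jaw":0.25},{"linear":[0,0.5,-69],"delta_rot":[0,0,0],"jaw":0.5},{"linear":[0,0.5,-69],"delta_rot":[0,0,0],"jaw":0.5},{"linear":[0,0.5,-69],"delta_rot":[0,0,0],"jaw":0.5},{"linear":[0,0.5,-69],"delta_rot":[0,0,0],"jaw":0.5},{"linear":[0,0.5,-69],"delta_rot":[0,0,0],"jaw":0.5}]}}

```text
clock: 22.55
tcp_pos: [0.4653, 0.2253, 0.0114]
ee_rot: [[0.144, 0.99, 0.001], [0.99, -0.144, 0.0], [0.0, 0.001, -1.0]]
wrist_force: [-1.0, 0.2, 7.9]
grip_width: 0.699
```

Request:
{"name": "apply_moves", "arguments": {"moves": [{"linear":[0,0,15],"delta_rot":[0,0,0],"jaw":0.5},{"linear":[0,0,45],"delta_rot":[0,0,0],"jaw":0.5},{"linear":[0,0,70],"delta_rot":[0,0,0],"jaw":0.5},{"linear":[0,0,70],"delta_rot":[0,0,0],"jaw":0.5}]}}

```text
clock: 23.05
tcp_pos: [0.466, 0.2256, 0.0832]
ee_rot: [[0.144, 0.99, 0.003], [0.99, -0.144, 0.001], [0.002, 0.003, -1.0]]
wrist_force: [0.4, -0.7, -1.1]
grip_width: 0.693
```

Request:
{"name": "apply_moves", "arguments": {"moves": [{"linear":[8,-28,0],"delta_rot":[0,0,0],"jaw":0.5},{"linear":[24,-80,0],"delta_rot":[0,0,0],"jaw":0.5},{"linear":[40,-134,0],"delta_rot":[0,0,0],"jaw":0.5},{"linear":[56,-188,0],"delta_rot":[0,0,0],"jaw":0.5},{"linear":[72,-242,0],"delta_rot":[0,0,0],"jaw":0.5},{"linear":[88,-296,0],"delta_rot":[0,0,0],"jaw":0.5},{"linear":[100,-340,0],"delta_rot":[0,0,0],"jaw":0.5},{"linear":[108.5,-366.5,0],"delta_rot":[0,0,0],"jaw":0.5},{"linear":[108.5,-366.5,0],"delta_rot":[0,0,0],"jaw":0.5},{"linear":[108.5,-366.5,0],"delta_rot":[0,0,0],"jaw":0.5}]}}

```text
clock: 24.3
tcp_pos: [0.5728, -0.1407, 0.0806]
ee_rot: [[0.144, 0.99, -0.001], [0.99, -0.144, 0.001], [0.0, -0.001, -1.0]]
wrist_force: [-1.1, -0.4, -0.5]
grip_width: 0.694
```

Request:
{"name": "apply_moves", "arguments": {"moves": [{"linear":[0,0,0],"delta_rot":[0,0,0],"jaw":0.5},{"linear":[0,0,0],"delta_rot":[0,0,0],"jaw":0.5}]}}

```text
clock: 24.55
tcp_pos: [0.5733, -0.1406, 0.081]
ee_rot: [[0.143, 0.99, -0.0], [0.99, -0.143, 0.0], [0.0, -0.0, -1.0]]
wrist_force: [-0.6, 0.7, -0.4]
grip_width: 0.698
```

Run:
```python
from station import arm
from h import *
c=arm.capture("scene"); print(arm.state()["tcp_pos"])
m=biscuits(c); k=np.zeros_like(m); k[170:270,200:320]=m[170:270,200:320]
P=depthpts(c,k>0)*1000; P=P[(P[:,2]>60)&(P[:,2]<100)]
for x in range(540,612,6):
    s=P[(abs(P[:,0]-x)<3)]
    if len(s): print(x,len(s),np.percentile(s[:,2],[10,50,90]).round(1), s[:,1].min().round(),s[:,1].max().round())
cv2.imwrite("pics/s8.png",cv2.resize(c["img"][150:320,120:360],(720,510))[:,:,::-1])
```

```text
[ 0.57338056 -0.14074786  0.08104781]
540 8 [86.8 87.6 88.5] -151.0 -131.0
546 38 [87.6 88.5 90. ] -159.0 -117.0
552 54 [87.8 88.8 89.7] -164.0 -116.0
558 57 [87.9 88.9 89.7] -167.0 -114.0
564 73 [87.5 88.4 89.8] -170.0 -112.0
570 72 [87.7 88.6 89.6] -170.0 -112.0
576 69 [87.6 88.6 89.4] -170.0 -113.0
582 78 [87.3 88.6 89.7] -170.0 -112.0
588 101 [78.7 88.4 89.4] -169.0 -112.0
594 125 [76.4 87.4 89.1] -165.0 -115.0
600 187 [74.5 81.5 88. ] -158.0 -121.0
606 21 [75.1 80.8 86.6] -146.0 -130.0
```

View pics/s8.png

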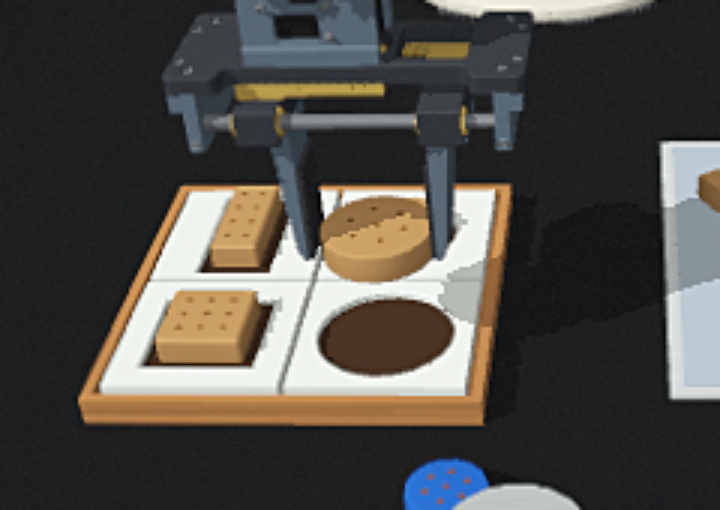

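The large round is held level at crop pixels (377,235), centred on (573,−141) over its recess. I'm lowering it.

Request:
{"name": "apply_moves", "arguments": {"moves": [{"linear":[0.5,-0.5,-20],"delta_rot":[0,0,0],"jaw":0.5},{"linear":[0.5,-0.5,-40],"delta_rot":[0,0,0],"jaw":0.5},{"linear":[0.5,-0.5,-50],"delta_rot":[0,0,0],"jaw":0.5},{"linear":[0.5,-0.5,-56],"delta_rot":[0,0,0],"jaw":0.5},{"linear":[0.5,-0.5,-59],"delta_rot":[0,0,0],"jaw":0.5},{"linear":[0.5,-0.5,-59],"delta_rot":[0,0,0],"jaw":0.5},{"linear":[0.5,-0.5,-59],"delta_rot":[0,0,0],"jaw":0.5}]}}

```text
clock: 25.48
tcp_pos: [0.5742, -0.1419, 0.0224]
ee_rot: [[0.144, 0.99, 0.001], [0.99, -0.144, -0.0], [-0.0, 0.001, -1.0]]
wrist_force: [0.8, -0.3, 0.3]
grip_width: 0.698
```

Request:
{"name": "apply_moves", "arguments": {"moves": [{"linear":[0,0,0],"delta_rot":[0,0,0],"jaw":0.25},{"linear":[0,0,0],"delta_rot":[0,0,0],"jaw":0.12},{"linear":[0,0,0],"delta_rot":[0,0,0],"jaw":0.12},{"linear":[0,0,0],"delta_rot":[0,0,0],"jaw":0.12},{"linear":[0,0,20],"delta_rot":[0,0,0],"jaw":0.12},{"linear":[0,0,50],"delta_rot":[0,0,0],"jaw":0.12},{"linear":[-20,40,90],"delta_rot":[0,0,0],"jaw":0.12},{"linear":[-50,90,110],"delta_rot":[0,0,0],"jaw":0.12},{"linear":[-80,140,120],"delta_rot":[0,0,0],"jaw":0.12},{"linear":[-110,180,120],"delta_rot":[0,0,0],"jaw":0.12}]}}

```text
clock: 26.72
tcp_pos: [0.4633, 0.0397, 0.1429]
ee_rot: [[0.143, 0.99, 0.002], [0.99, -0.143, 0.0], [0.0, 0.002, -1.0]]
wrist_force: [0.4, -0.0, 0.0]
grip_width: 0.879
```

Request:
{"name": "apply_moves", "arguments": {"moves": [{"linear":[-20,30,20],"delta_rot":[0,0,0],"jaw":0.12},{"linear":[-40,60,40],"delta_rot":[0,0,0],"jaw":0.12},{"linear":[-40,60,40],"delta_rot":[0,0,0],"jaw":0.12},{"linear":[-40,60,40],"delta_rot":[0,0,0],"jaw":0.12}]}}

```text
clock: 27.22
tcp_pos: [0.4243, 0.0979, 0.1819]
ee_rot: [[0.143, 0.99, 0.0], [0.99, -0.143, -0.0], [-0.0, 0.0, -1.0]]
wrist_force: [0.2, 0.2, -0.4]
grip_width: 0.883
```

Run:
```python
from station import arm
from h import *
c=arm.capture("scene"); print(arm.state()["tcp_pos"])
print("sheet");report(c,(340,190,560,290))
m=biscuits(c)
P=depthpts(c,m>0)*1000
for n,x,y in(("large",573.8,-141.4),("square",559.4,-244.4),("small",470.7,-127),("finger",456.4,-230)):
    s=P[(np.hypot(P[:,0]-x,P[:,1]-y)<46)&(P[:,2]>25.5)&(P[:,2]<40)]
    A=np.c_[s[:,:2]-[x,y],np.ones(len(s))]; co=np.linalg.lstsq(A,s[:,2],rcond=None)[0]
    r=cv2.minAreaRect(s[:,:2].astype(np.float32)); print(n,len(s),np.round(r[0]-np.array([x,y]),1),np.round(r[1],1),"z",np.median(s[:,2]).round(1),"slope",co[:2].round(3))
cv2.imwrite("pics/s9.png",cv2.resize(c["img"][130:300,140:560],(798,323))[:,:,::-1])
```

```text
[0.42432344 0.09765533 0.18168003]
sheet
[370. 213.] 316 z [ 4.2 17.7 20.4] slope [-0.029  0.011] rect [446.4  95.6] [50.9 50.1] 25.4
[498. 213.] 291 z [ 5.  18.3 20.9] slope [ 0.001 -0.009] rect [480.9 354.3] [40.  63.5] 28.1
large 678 [ 0.3 -0. ] [62.5 61.6] z 28.9 slope [-0.016 -0.001]
square 504 [ 0.8 -0.1] [49.7 50. ] z 28.8 slope [-0.015 -0.002]
small 243 [ 1.2 -0.3] [40.2 41.7] z 28.9 slope [-0.03  -0.004]
finger 323 [-0.5 -0.3] [28.9 74. ] z 28.8 slope [-0.013 -0.015]
```

View pics/s9.png

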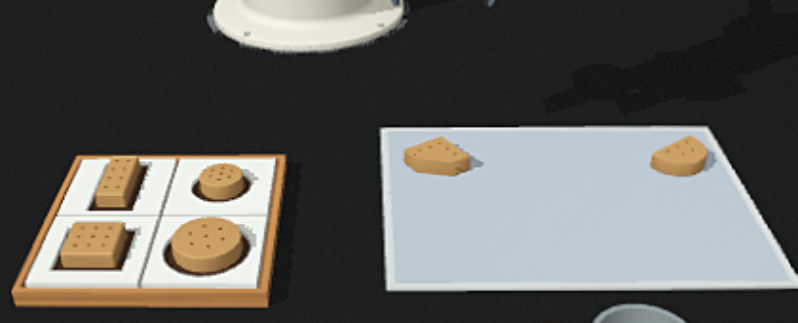

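All four biscuits sit level and centred in their recesses, at pixels (118,180), (221,180), (95,245) and (207,245). The broken ones have not moved. I'm handing the job in.

```bash
python3 -c "
from station import arm
print(arm.finish_job())"
```

```text
the job is handed in; nothing more can be done
None
```

All four whole biscuits are in their own recesses, dotted side up, and the job was handed in at about 27 s of the 86 s allowed. I placed the finger, square, small round and large round in that order. Each was lowered to within about 1 mm of the recess floor before release.

- **Position:** in the last picture each biscuit's centre is within about 1.3 mm of its insert's centre.
- **Height:** all four tops read z ≈ 28.9 mm against the expected 31 mm. The scene camera reads about 2 mm low; it gave 19 mm for biscuits on the sheet whose tops are at 21 mm. So this matches biscuits resting on the recess floor.
- **Level:** fitted slopes were 0.03 or less, against a limit of 0.08 rad. While the small round was in the gripper, one fit showed a slope of −0.22. That came from side-wall points in the fit; a closer look showed the top level.
- **Broken biscuits:** both are within about 1–2 mm of their first measured positions.
- **Gripper:** open and well clear of everything at the end. Wrist force readings stayed below 8 N.

No final check failed.

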